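# Stand the bench meter on its tilt leg beside the sample

## Task

Get the taller of the two handheld meters ready for a measurement: fold its rear tilt leg right out to its stop, lift the meter up out of the charging dock, and stand it on that leg on the bench mat, between the beaker and the bottle, with its display facing squarely over the mat's long edge on the robot's side. Set it down gently, and leave the other meter in the dock and the beaker, bottle and tip box standing where they are.

Things in the scene. Friction and masses are not known exactly. Their poses are not given: they have to be found in the camera images.
- dock: Fixed dark two-bay charging dock, 71.5 mm deep (x -25 to +46.5), 212 wide (y), 47 high. Origin: on the bench, mid between the pockets. +x is the display side, towards the robot. Pockets 81 (y) x 33 (x) mm at y = +52 and -52, floor at 12 mm, rim at 47: a meter sits 35 deep with 1.5 mm play. The rear wall is open over 56 mm behind each pocket, down to its floor, so a leg can swing out to -x.
- meter_mid (a point): Taller meter, in either pocket: pale grey slab 30 mm thick (x), 78 wide (y), 175 tall (z), 0.3-0.5 kg. Point: slab centre, 87.5 mm above its underside. +z to its top, +x out of the display. Two sockets, 12 mm dia, rise 10 mm from the top at y = +-25. Grip across the 30 mm near the top, mid-width (65 mm above this point clears the leg hinge). On its open leg it leans back (top to -x) 0.35 rad.
- meter_leg (a joint): Tilt leg on the meter's back: 0 = folded flat along the back, 0.62 rad = fully out at its stop; starts between 0 and 0.2. Stiff friction hinge (0.05 N m): it stays where it is left. Grows as the foot swings out to the meter's -x.
- meter_hinge (a point): Leg's hinge axis (along the meter's y), mid-width, 23 mm behind (-x) and 28.5 mm above meter_mid, 8 mm off the back face. Axes turn with the leg: -z runs from hinge to foot. The leg is a black ladder frame 40 mm wide (y), 7 thick (x), 106 from hinge axis to foot axis. Folded, it lies 4.5 mm off the back; above the dock rim its two sides can be pinched across the 40 mm from behind.
- leg_foot (a point): Middle of the rubber foot bar at the free end of the leg, a bar of 8 mm diameter and 40 mm length along y.
- meter_heel (a point): Middle of the meter's lower back edge (x = -15 mm, z = 0 of the slab), on which the meter stands together with the foot bar; fully open, the foot bar axis is 76 mm from it.
- spare_mid (a point): The shorter meter in the other pocket, 30 x 78 x 125 mm, no leg, no sockets, 0.22 kg; centre of the slab. To be left in the dock.
- mat: Fixed flat grey bench mat, 190 mm (x) by 300 mm (y), 4 mm thick. Origin: centre of its underside on the bench. +x points across its near long edge, towards the robot.
- beaker_mid (a point): Glass beaker, 68 mm across the rim, 90 mm high, standing on the mat near one end (either end); its centre.
- buffer_mid (a point): White plastic bottle, 62 mm diameter, 118 mm high, standing on the mat near the other end; its centre.
- tipbox_mid (a point): Closed pipette-tip box, 82 (x) by 118 (y) by 95 mm high, standing on the bench between dock and mat; its centre.

How it is judged (in metres and radians):
At the end, for the whole second after the job is handed in: Leg within 0.06 rad of its stop; meter released, still, leaning back 0.25-0.45 rad, lower back edge and foot bar both on the mat, display over the mat's robot-side edge, square within 15 deg, within 45 mm of mid-mat; other meter within 10 mm, beaker, bottle, tip box within 20 mm of their starts (value of joint meter_leg above 0.56 rad and angle between meter_mid's own z axis and vertical between 0.25 and 0.45 rad and z of meter_heel in the frame of mat below 0.01 m and z of leg_foot in the frame of mat below 0.014 m and x of meter_heel in the frame of mat between -0.02 and 0.09 m and x of leg_foot in the frame of mat between -0.09 and 0.03 m and y of meter_heel in the frame of mat between -0.045 and 0.045 m and angle between the y axis of meter_mid and the y axis of mat, either way round below 0.26 rad and linear speed of meter below 0.02 m/s and angular speed of meter below 0.1 rad/s and distance of spare_mid from where it was at the start of the episode below 0.01 m and distance of each of beaker_mid, buffer_mid, tipbox_mid from where it was at the start of the episode below 0.02 m); the robot touches nothing.
It fails at once if the meter is slammed down on the mat (over 60 N) (contact force between meter and mat above 60 N).
It fails at once if the meter is dropped or brought down on the mat at over 0.3 m/s (z of meter_heel in the frame of mat below 0.03 m and y of meter_heel in the frame of mat between -0.15 and 0.15 m and linear speed of meter above 0.3 m/s).
It fails at once if the meter is tipped by more than 60 degrees (angle between meter_mid's own z axis and vertical above 1.05 rad).
It fails at once if the other meter is pulled out of its pocket (distance of spare_mid from where it was at the start of the episode above 0.02 m).
It fails at once if beaker, bottle or tip box is knocked over (angle between any of beaker_mid, buffer_mid, tipbox_mid's own z axis and vertical above 0.5 rad).
It also fails if it takes over 66 s, if anything falls off the work surface, if the arm or the gripper's body presses on something with over 40 N, if the wrist force passes 120 N, or if a joint passes its speed limit or range.

## Robot

A 6-joint arm with a two-finger parallel gripper is mounted at the origin on the work surface. World frame = base frame: x ahead of the robot, y to its left, z up, the work surface at z = 0. Lengths are in m, angles in degrees, forces in N, time in s.
With the tool pointing down it reaches from about 0.3 to 0.75 m from the base axis. Payload 8.5 kg.
Tool frame: the origin (TCP) lies on the centre line of the jaws, within the pads' length; the fingertips stand 19 mm ahead of it and the grasp point (between the pads) is the TCP; z points along the fingers, x is the direction in which the jaws open and shut, and the axes are right-handed (so a half turn about z gives the same grasp; the last joint's range is limited). The gripper opens to 85 mm and grips with 20 to 120 N. Pads are 22 mm wide; open, the fingers measure 114 mm over their backs; the gripper's body (76 mm by 85 mm) begins 54 mm behind the grasp point. The pads swing forward as they close: fully open they stand 13 mm farther back than shut.
Start: joints at [-89.227, 21.807, 74.336, -0, 83.858, -12.336], TCP at [0.125, -0.536, 0.25] pointing down, gripper open.
Joint ranges: [-178.18, 178.18], [-50.72, 133.34], [12.68, 142.11], [-81.47, 261.47], [9.98, 163.14], [-165.26, 165.26]. Speed limits (degrees/s): [136.94, 136.94, 180, 180, 180, 180].

## Interface

Orientations are given as a 3x3 rotation matrix whose columns are the frame's x, y, z axes.
In Python, from rig import env, cams, order gives the robot as it stands.
- The arm moves only by the tool step_arm, never from a script. Its argument "steps" is a list of rows, each an object with "xyz": the shift along the tool's x, y, z normalised to -1 to 1, where 1 is 0.04 m, a list of three; "turn": the turn, a rotation vector about the tool's x, y, z normalised to -1 to 1, where 1 is 0.08 rad, a list of three; "gripper": the gripper command: -1 is shut, 1 is fully open, values between are in proportion. A call has 1 to 20 rows; each row shifts and turns the commanded pose from where the row before left it, along the tool's axes as they then stand; what a row does not reach is not made up. A row lasts 1/12 s, in which the tool goes at most 41.7 mm and 7.16 degrees, less where a joint would pass 70% of its speed; a pose out of reach is approached as far as the arm can. A call with a number of a shift or a turn outside -1 to 1 is refused whole. A call with a gripper value outside its range is refused whole. The fingers move at their own pace and stop on an object; "squeeze" is the grip in N (left out, the last holds). Time passes only in rows, so rows that do not move let the fingers close. It gives the time, the measured TCP pose, the force and the opening at its end, in the units of the state.
- env.observe(): the state, without advancing time (a new reading comes with each control period).
- cams.get_image(name): name is "side" or "top"; returns (picture, depth): 420x560x3 uint8, red, green, blue; 420x560 float32, m along the optical axis (not along the pixel's ray), 0 where there is no reading.
- cams.camera_info(name): a dict with "fx", "fy", "cx", "cy" (pixels), "k1" (the pictures are not rectified: a ray, as slopes to the right and down, at radius r is drawn at 1 + k1 r^2 times it, then the intrinsics apply), "extrinsics" (4x4, takes a point from camera to world coordinates). Camera axes: x right, y down, z forward; pixel columns grow to the right and rows downward; lengths in m; the calibration is good to about 2 mm. A picture is of the moment at which its call begins. camera_info takes no time and is no camera call.
- order.close_job(): hands the job in, once; it reports no verdict.
The state is a dict: "time_s": time; "q": joint angles; "qvel": joint speeds; "joint_efforts": joint torques, N m; "position": TCP position; "tool_rot": TCP orientation; "ft_force": force on the tool from outside, world axes, zero at the start; "wrist_torque": the same for the moment, N m; "grip_width": finger opening in m.
Only numpy, scipy, OpenCV 4.12 (cv2) and the standard library are available. Lean on these libraries where they do the work, as an engineer would, in place of code of your own. Each camera call takes 0.05 s, during which the arm holds its last target. There are 200 camera calls.

## Working session

There is one attempt and no reset: what is moved stays moved. The work goes in short steps, Python scripts to look and compute and a tool call to move; the robot and the scene stay as the last step left them, time stands still between calls to the robot, and variables do not carry over. Pictures are saved under pics/ and viewed, about 8 in all and at most 12, crops included, and the job is handed in when it is done.

Besides the shell and the picture viewer there is one more tool, called as a command line: name --argument value ..., lists and objects as JSON in quotes. step_arm: Moves the arm, as the interface text tells. Scaled input: -1 to 1 covers 0.04 m each way for a shift and 0.08 rad each way for a turn. Its arguments: {"type":"object","properties":{"steps":{"type":"array"},"squeeze":{"type":"number"}},"required":["steps"]}

```bash
mkdir -p pics; ls; cat > h.py <<'E'
import numpy as np, cv2
from rig import env, cams, order
def cloud(n):
    im,d=cams.get_image(n); c=cams.camera_info(n)
    K=np.array([[c['fx'],0,c['cx']],[0,c['fy'],c['cy']],[0,0,1.]])
    h,w=d.shape; u,v=np.meshgrid(np.arange(w),np.arange(h))
    p=np.stack([u,v],-1).reshape(-1,1,2).astype(float)
    s=cv2.undistortPoints(p,K,np.array([c['k1'],0,0,0.])).reshape(h,w,2)
    P=np.dstack([s*d[...,None],d]); E=np.array(c['extrinsics'])
    W=P@E[:3,:3].T+E[:3,3]; W[d==0]=np.nan
    return im,d,W
E
python3 - <<'E'
from h import *
print(env.observe())
ims=[]
for n in('side','top'):
    im,d,W=cloud(n); np.savez(n+'.npz',im=im,W=W); cv2.imwrite(f'pics/{n}0.png',im[...,::-1]); print(n,cams.camera_info(n))
E
```

```text
pics
{'time_s': 0.0, 'q': array([-8.92272023e+01,  2.18412946e+01,  7.43848563e+01, -1.26765529e-04,
        8.38567149e+01, -1.23357844e+01]), 'qvel': array([-0.04622841, -0.07045458, -0.04731516,  0.02240121,  0.08712395,
       -0.07178718]), 'joint_efforts': array([-5.31117767e-04, -4.48467135e+01, -2.31282198e+01, -2.24054561e-04,
        4.78867340e-03,  2.14223476e-06]), 'position': array([ 0.12473204, -0.53540264,  0.24970829]), 'tool_rot': array([[ 2.26797409e-01, -9.73941956e-01, -2.17062061e-05],
       [-9.73940931e-01, -2.26797203e-01,  1.44611869e-03],
       [-1.41335857e-03, -3.06835410e-04, -9.99998954e-01]]), 'ft_force': array([ 0.01193925,  0.28774093, -0.28393133]), 'wrist_torque': array([ 0.03750585, -0.02780425,  0.02205908]), 'grip_width': 0.08524053864488905}
side {'fx': 520.2162995003613, 'fy': 520.2162995003613, 'cx': 287.5252597046722, 'cy': 218.2362662933006, 'k1': -0.03377430406060801, 'extrinsics': array([[-0.86018242, -0.34868069,  0.37216661, -0.05960873],
       [-0.50970919,  0.5637303 , -0.64992668,  0.87308749],
       [ 0.01681529, -0.74875224, -0.66263665,  0.984348  ],
       [ 0.        ,  0.        ,  0.        ,  1.        ]])}
top {'fx': 447.8893107684747, 'fy': 447.8893107684747, 'cx': 284.30245985631035, 'cy': 212.60163001464284, 'k1': -0.0815632530329526, 'extrinsics': array([[ 0.01192249, -0.99636666,  0.08432866,  0.38549996],
       [-0.99940287, -0.014609  , -0.0313126 ,  0.02302829],
       [ 0.03243079, -0.08390498, -0.99594588,  1.10638181],
       [ 0.        ,  0.        ,  0.        ,  1.        ]])}
```

View pics/side0.png

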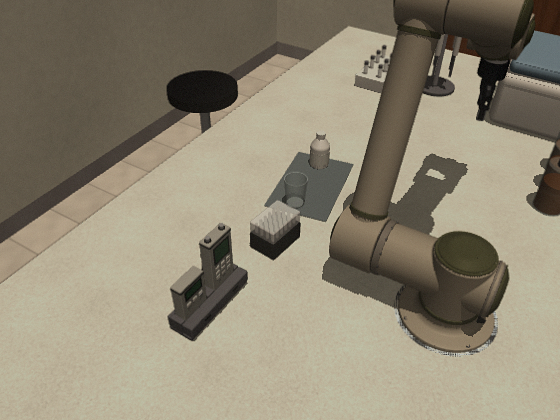

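View pics/top0.png

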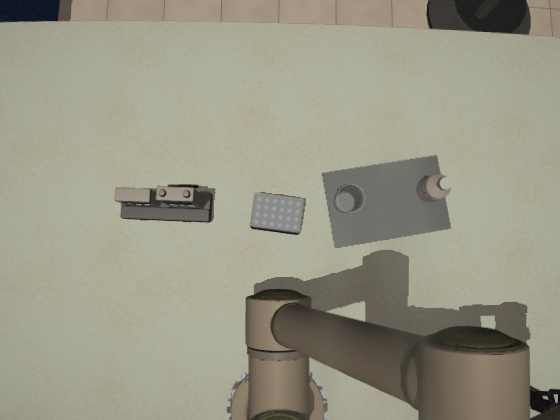

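Side: the tall meter is in the dock's right-hand pocket (as the robot sees it; about 215,255), with the short one at 187,292. The tip box is at 275,232, the beaker at 296,188 (near end of the mat) and the bottle at 320,152. Top: the tall meter's top is at (176,193), with the black leg on its far side (about 185,186), and the mat's corners are about (322,172), (436,155), (450,228) and (336,247).

```bash
python3 - <<'E'
from h import *
T=np.load('top.npz');S=np.load('side.npz')
def rect(P,l):
    P=P[:,:2].astype(np.float32); (c,s,a)=cv2.minAreaRect(P*1000); print(l,len(P),np.round(c,1),np.round(s,1),round(a,2), cv2.boxPoints((c,s,a)).round(0).tolist())
W=T['W'];u,v=np.meshgrid(np.arange(560),np.arange(420))
def sel(W,x0,x1,y0,y1,z0,z1): 
    m=(W[...,0]>x0)&(W[...,0]<x1)&(W[...,1]>y0)&(W[...,1]<y1)&(W[...,2]>z0)&(W[...,2]<z1); return m
for n,D in(('top',T),('side',S)):
    W=D['W']
    for (l,c,r) in (('meter',193,176) if n=='top' else ('m',226,216),):print(n,l,W[c,r])
    b=(.3,.65,.1,.5)
    for l,z0,z1 in(('mtop',.17,.2),('mtopface',.183,.192),('spare',.13,.142),('dockrim',.04,.052)):
        m=sel(W,*b,z0,z1)
        if m.sum()>5: rect(W[m],n+l); print(W[m].mean(0).round(4))
    for l,b2,z in(('tip',(.3,.6,0.0,.14),(.085,.11)),('beaker',(.35,.65,-.17,-.03),(.05,.12)),('bottle',(.35,.7,-.4,-.25),(.06,.14))):
        m=sel(W,*b2,*z)
        if m.sum()>5: rect(W[m],n+l)
# mat by colour
W=T['W'];im=T['im'].astype(int)
m=(im.sum(2)<360)&(im.sum(2)>240)&(abs(W[...,2]-.004)<.008)&(u>310)&(u<460)&(v>145)&(v<250)&(abs(im[...,0]-im[...,2])<25)
m=cv2.morphologyEx(m.astype(np.uint8),cv2.MORPH_OPEN,np.ones((3,3)))>0
rect(W[m],'mat')
# leg
m=(W[...,0]>.4)&(u>160)&(u<205)&(v>175)&(v<197)
for r in range(178,200): print(r,' '.join(f"{W[r,c,0]*1000:.0f}/{W[r,c,2]*1000:.0f}/{im[r,c].sum()}" for c in (165,172,180,188,196,203)))
big=cv2.resize(T['im'][165:235,100:230],None,fx=6,fy=6,interpolation=cv2.INTER_CUBIC); cv2.imwrite('pics/crop.png',big[...,::-1])
E
```

```text
top meter [0.50086296 0.21847023 0.18522913]
topmtop 586 [499.8 220.9] [77.1 30.5] 88.13 [[483.0, 183.0], [514.0, 182.0], [516.0, 259.0], [486.0, 260.0]]
[0.4988 0.2193 0.1881]
topmtopface 483 [499.8 220.9] [77.1 30.5] 88.13 [[483.0, 183.0], [514.0, 182.0], [516.0, 259.0], [486.0, 260.0]]
[0.4995 0.2201 0.188 ]
topspare 582 [507.1 272.6] [181.4  43.1] 88.37 [[483.0, 182.0], [526.0, 181.0], [531.0, 363.0], [488.0, 364.0]]
[0.5039 0.3079 0.1373]
topdockrim 1302 [497.7 272.4] [210.7  87.2] 88.23 [[451.0, 168.0], [538.0, 166.0], [545.0, 376.0], [457.0, 379.0]]
[0.4742 0.2635 0.0477]
toptip 1010 [475.6  30.4] [70.  80.2] 83.13 [[432.0, 0.0], [511.0, -9.0], [520.0, 60.0], [440.0, 70.0]]
topbeaker 475 [ 484.1 -100. ] [ 81.1 162. ] 15.37 [[423.0, -33.0], [466.0, -189.0], [545.0, -167.0], [502.0, -11.0]]
topbottle 573 [ 541.  -367.9] [61.7 53.6] 24.47 [[502.0, -356.0], [524.0, -405.0], [580.0, -380.0], [558.0, -331.0]]
side m [0.51097511 0.20129913 0.18940285]
sidemtop 482 [498.  223.5] [81.3 33.8] 89.65 [[481.0, 183.0], [515.0, 183.0], [515.0, 264.0], [481.0, 264.0]]
[0.4949 0.2293 0.1848]
s
[... 1734 characters left out ...]
/347 512/154/201 532/3/289
191 504/189/200 505/186/436 505/187/436 505/191/195 509/157/153 524/44/225
192 502/192/111 503/186/442 503/189/445 501/200/268 508/154/149 522/46/171
193 500/192/124 500/189/439 501/187/444 500/195/309 505/153/149 519/45/158
194 498/192/99 499/186/443 499/188/440 497/199/281 503/153/144 516/50/158
195 496/189/302 496/189/449 496/189/447 496/194/199 501/152/143 516/35/127
196 494/187/433 494/189/449 494/189/450 495/189/123 499/149/156 511/56/137
197 492/188/448 493/184/449 493/186/450 492/191/215 497/153/149 509/52/146
198 490/187/459 490/187/457 491/185/454 491/188/423 496/146/145 507/52/151
199 488/187/421 488/188/445 488/189/457 489/185/454 493/148/152 505/49/152
```

View pics/crop.png

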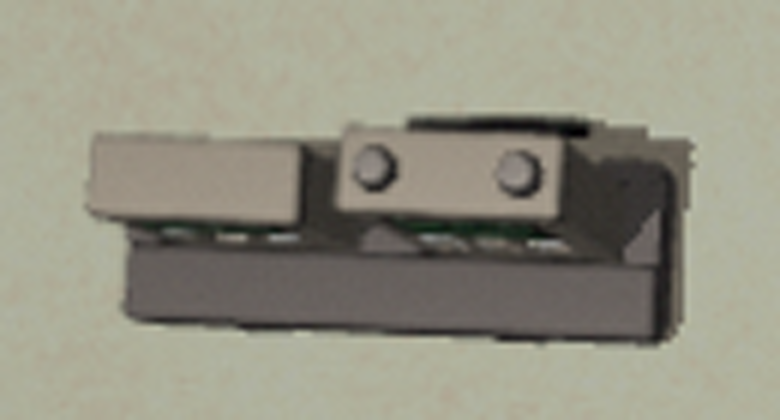

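```bash
cat >> h.py <<'E'
from scipy.spatial.transform import Rotation as R
B=np.array([1,-.032,0])/np.hypot(1,.032); MID=np.array([.4995,.2215,.0995])
def tool(xax,tiltdir,a):
    z=-np.array(tiltdir)*np.sin(a)-np.array([0,0,1])*np.cos(a); x=np.array(xax,float); x/=np.linalg.norm(x)
    return np.column_stack([x,np.cross(z,x),z])
def rel(p,M):
    "remaining shift in tool axes (units of .04) now, turn (units .08), and shift if turn is done first"
    s=env.observe(); T=s['tool_rot']; d=np.array(p)-s['position']
    print('t',round(s['time_s'],2),'pos',s['position'].round(4),'w',round(s['grip_width'],4),'F',s['ft_force'].round(1),'q',s['q'].round(0))
    print('shift',(T.T@d/.04).round(2),'turn',(R.from_matrix(T.T@M).as_rotvec()/.08).round(2),'shift after turn',(M.T@d/.04).round(2))
LEG=tool([-.032,-1,0],B,np.deg2rad(50))
def legp(h,z,back=0): return np.r_[(MID+B*h)[:2],z]-LEG[:,2]*back
E
python3 - <<'E'
from h import *
print(LEG)
rel(np.r_[legp(.038,.08,.15)[:2],.28],LEG)
print(legp(.038,.08,.15))
E
```

```text
[[-0.03198363 -0.64245875 -0.76565253]
 [-0.99948839  0.02055868  0.02450088]
 [ 0.          0.76604444 -0.64278761]]
t 0.1 pos [ 0.1248 -0.5354  0.2498] w 0.085 F [-0.1 -0.3 -0.1] q [-89.  22.  74.  -0.  84. -12.]
shift [-15.32 -17.11  -0.73] turn [-10.85  -1.41   3.06] shift after turn [-19.21  -7.51 -10.12]
[0.65232844 0.21660949 0.17641814]
```

step_arm --steps '[{"xyz":[-0.64,-0.71,-0.04],"turn":[0,0,0],"gripper":1},{"xyz":[-0.64,-0.71,-0.04],"turn":[0,0,0],"gripper":1},{"xyz":[-0.64,-0.71,-0.04],"turn":[0,0,0],"gripper":1},{"xyz":[-0.64,-0.71,-0.04],"turn":[0,0,0],"gripper":1},{"xyz":[-0.64,-0.71,-0.04],"turn":[0,0,0],"gripper":1},{"xyz":[-0.64,-0.71,-0.04],"turn":[0,0,0],"gripper":1},{"xyz":[-0.64,-0.71,-0.04],"turn":[0,0,0],"gripper":1},{"xyz":[-0.64,-0.71,-0.04],"turn":[0,0,0],"gripper":1},{"xyz":[-0.64,-0.71,-0.04],"turn":[0,0,0],"gripper":1},{"xyz":[-0.64,-0.71,-0.04],"turn":[0,0,0],"gripper":1},{"xyz":[-0.64,-0.71,-0.04],"turn":[0,0,0],"gripper":1},{"xyz":[-0.64,-0.71,-0.04],"turn":[0,0,0],"gripper":1},{"xyz":[-0.64,-0.71,-0.04],"turn":[0,0,0],"gripper":1},{"xyz":[-0.64,-0.71,-0.04],"turn":[0,0,0],"gripper":1},{"xyz":[-0.64,-0.71,-0.04],"turn":[0,0,0],"gripper":1},{"xyz":[-0.64,-0.71,-0.04],"turn":[0,0,0],"gripper":1},{"xyz":[-0.64,-0.71,-0.04],"turn":[0,0,0],"gripper":1},{"xyz":[-0.64,-0.71,-0.04],"turn":[0,0,0],"gripper":1},{"xyz":[-0.64,-0.71,-0.04],"turn":[0,0,0],"gripper":1},{"xyz":[-0.64,-0.71,-0.04],"turn":[0,0,0],"gripper":1}]'

```text
time_s: 1.77
position: [0.5624, 0.0938, 0.282]
tool_rot: [[0.227, -0.974, -0.001], [-0.974, -0.227, -0.0], [-0.0, 0.001, -1.0]]
ft_force: [-0.1, -0.5, 0.1]
grip_width: 0.0855
```

```bash
python3 - <<'E'
from h import *
rel(np.r_[legp(.038,.08,.15)[:2],.24],LEG)
E
```

```text
t 1.77 pos [0.5624 0.0938 0.282 ] w 0.0855 F [-0.1 -0.5  0.1] q [-2. 23. 68. -0. 90. 74.]
shift [-2.48 -2.89  1.05] turn [-10.84  -1.42   3.05] shift after turn [-3.14 -2.19 -0.97]
```

step_arm --steps '[{"xyz":[-0.62,-0.72,0],"turn":[0,0,0],"gripper":1},{"xyz":[-0.62,-0.72,0],"turn":[0,0,0],"gripper":1},{"xyz":[-0.62,-0.72,0],"turn":[0,0,0],"gripper":1},{"xyz":[-0.62,-0.72,0],"turn":[0,0,0],"gripper":1},{"xyz":[0,0,0],"turn":[-0.9,-0.12,0.25],"gripper":1},{"xyz":[0,0,0],"turn":[-0.9,-0.12,0.25],"gripper":1},{"xyz":[0,0,0],"turn":[-0.9,-0.12,0.25],"gripper":1},{"xyz":[0,0,0],"turn":[-0.9,-0.12,0.25],"gripper":1},{"xyz":[0,0,0],"turn":[-0.9,-0.12,0.25],"gripper":1},{"xyz":[0,0,0],"turn":[-0.9,-0.12,0.25],"gripper":1},{"xyz":[0,0,0],"turn":[-0.9,-0.12,0.25],"gripper":1},{"xyz":[0,0,0],"turn":[-0.9,-0.12,0.25],"gripper":1},{"xyz":[0,0,0],"turn":[-0.9,-0.12,0.25],"gripper":1},{"xyz":[0,0,0],"turn":[-0.9,-0.12,0.25],"gripper":1},{"xyz":[0,0,0],"turn":[-0.9,-0.12,0.25],"gripper":1},{"xyz":[0,0,0],"turn":[-0.9,-0.12,0.25],"gripper":1},{"xyz":[0,0,0],"turn":[0,0,0],"gripper":1},{"xyz":[0,0,0],"turn":[0,0,0],"gripper":1}]'

```text
time_s: 3.27
position: [0.6261, 0.2077, 0.2706]
tool_rot: [[-0.032, -0.651, -0.758], [-0.999, 0.016, 0.029], [-0.007, 0.759, -0.651]]
ft_force: [0.9, 0.1, 0.2]
grip_width: 0.0853
```

```bash
python3 - <<'E'
from h import *
rel(legp(.038,.08,.10),LEG)
E
```

```text
t 3.27 pos [0.6261 0.2077 0.2706] w 0.0853 F [0.9 0.1 0.2] q [  6.  58.  13.  16. 157. 109.]
shift [-0.22 -2.2   2.29] turn [-0.14  0.06  0.07] shift after turn [-0.24 -2.22  2.27]
```

step_arm --steps '[{"xyz":[-0.04,-0.37,0.38],"turn":[0,0,0],"gripper":1},{"xyz":[-0.04,-0.37,0.38],"turn":[0,0,0],"gripper":1},{"xyz":[-0.04,-0.37,0.38],"turn":[0,0,0],"gripper":1},{"xyz":[-0.04,-0.37,0.38],"turn":[0,0,0],"gripper":1},{"xyz":[-0.04,-0.37,0.38],"turn":[0,0,0],"gripper":1},{"xyz":[-0.04,-0.37,0.38],"turn":[0,0,0],"gripper":1},{"xyz":[0,0,0],"turn":[-0.12,0.06,0.07],"gripper":1},{"xyz":[0,0,0],"turn":[0,0,0],"gripper":1}]'

```text
time_s: 3.93
position: [0.6146, 0.2189, 0.1454]
tool_rot: [[-0.031, -0.643, -0.765], [-1.0, 0.021, 0.023], [0.001, 0.765, -0.644]]
ft_force: [0.8, 0.4, -0.5]
grip_width: 0.0855
```

```bash
python3 - <<'E'
from h import *
rel(legp(.038,.08,0),LEG)
im,d,W=cloud('top');c=cv2.resize(im[140:260,60:260],None,fx=4,fy=4,interpolation=cv2.INTER_CUBIC);cv2.imwrite('pics/c1.png',c[...,::-1])
E
```

```text
t 3.93 pos [0.6146 0.2189 0.1454] w 0.0855 F [ 0.8  0.4 -0.5] q [  7.  60.  30.  10. 140. 103.]
shift [ 0.02 -0.01  2.53] turn [-0.02 -0.02 -0.  ] shift after turn [ 0.03 -0.01  2.53]
```

View pics/c1.png

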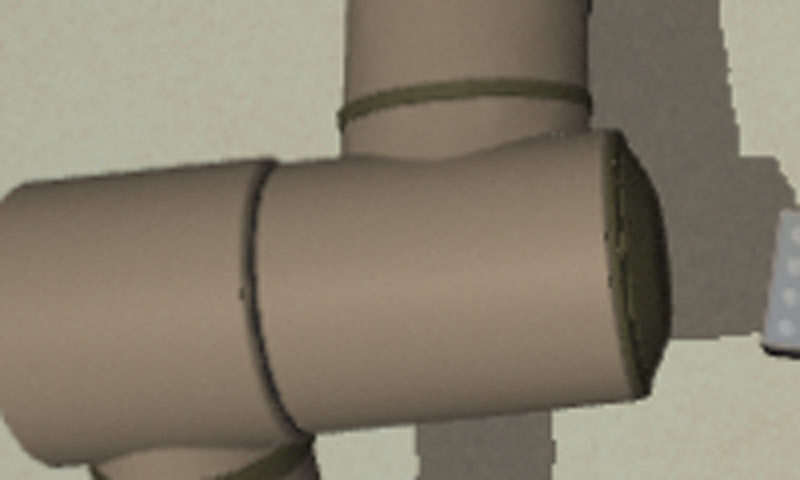

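The arm hides the dock from above, so I'll check the clearance of its links from the side view.

```bash
python3 - <<'E'
from h import *
im,d,W=cloud('top');print(W[210,140],W[210,110],W[190,150],W[150,175])
im,d,W=cloud('side');c=cv2.resize(im[60:360,80:480],None,fx=2,fy=2,interpolation=cv2.INTER_CUBIC);cv2.imwrite('pics/c2.png',c[...,::-1])
E
```

```text
[0.44152632 0.21362844 0.45322463] [0.44042483 0.25604822 0.45862829] [0.47204978 0.2018151  0.44669946] [0.5407971  0.17458416 0.41104641]
```

View pics/c2.png

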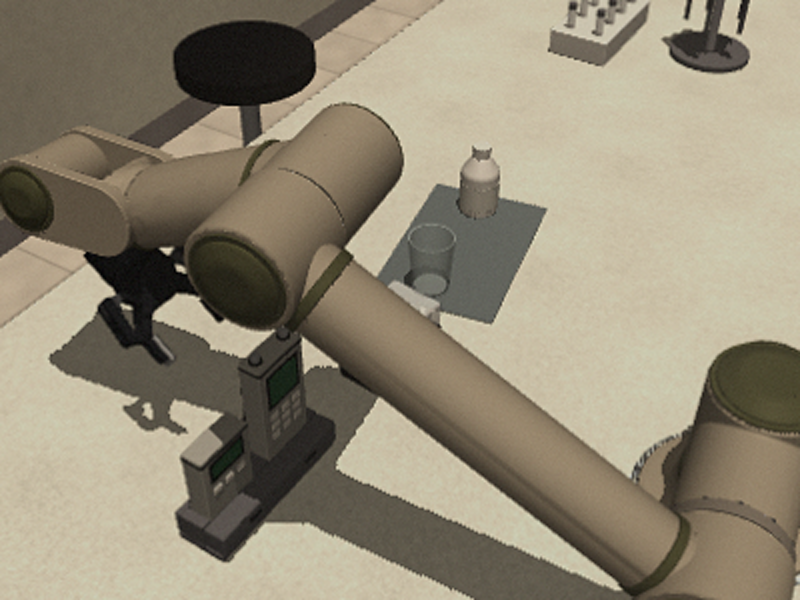

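Gripper at (145,320), behind the dock; the elbow at (300,240) is well above the meter top (265,355). I'll go halfway in and read the joints.

step_arm --steps '[{"xyz":[0,0,0.35],"turn":[0,0,0],"gripper":1},{"xyz":[0,0,0.35],"turn":[0,0,0],"gripper":1},{"xyz":[0,0,0.35],"turn":[0,0,0],"gripper":1},{"xyz":[0,0,0.35],"turn":[0,0,0],"gripper":1},{"xyz":[0,0,0],"turn":[0,0,0],"gripper":1}]'

```text
time_s: 4.5
position: [0.5708, 0.2202, 0.1093]
tool_rot: [[-0.032, -0.643, -0.765], [-1.0, 0.021, 0.024], [0.0, 0.765, -0.643]]
ft_force: [0.3, 0.1, 0.1]
grip_width: 0.0854
```

```bash
python3 - <<'E'
from h import *
rel(legp(.038,.08,0),LEG)
im,d,W=cloud('top')
m=(W[...,0]>.4)&(W[...,0]<.62)&(W[...,1]>.12)&(W[...,1]<.3)&(W[...,2]>.2)
for x in np.arange(.4,.6,.03):
    k=m&(abs(W[...,0]-x)<.015); print(round(x,2),W[k][:,2].max() if k.any() else 0)
E
```

```text
t 4.5 pos [0.5708 0.2202 0.1093] w 0.0854 F [0.3 0.1 0.1] q [  7.  56.  44.   9. 129. 102.]
shift [ 0.02 -0.03  1.11] turn [-0.01 -0.01 -0.  ] shift after turn [ 0.02 -0.03  1.11]
0.4 0.48826613921575757
0.43 0.4878398003335144
0.46 0.48319167748426917
0.49 0.46466140825644153
0.52 0.43794259291634086
0.55 0.4114171996521976
0.58 0.39086875968611756
```

step_arm --steps '[{"xyz":[0,0,0.25],"turn":[0,0,0],"gripper":1},{"xyz":[0,0,0.25],"turn":[0,0,0],"gripper":1},{"xyz":[0,0,0.25],"turn":[0,0,0],"gripper":1},{"xyz":[0,0,0.15],"turn":[0,0,0],"gripper":1},{"xyz":[0,0,0.12],"turn":[0,0,0],"gripper":1},{"xyz":[0,0,0],"turn":[0,0,0],"gripper":1}]'

```text
time_s: 5.05
position: [0.5408, 0.2211, 0.083]
tool_rot: [[-0.032, -0.644, -0.764], [-0.999, 0.021, 0.024], [0.0, 0.765, -0.644]]
ft_force: [0.6, 0.4, -0.0]
grip_width: 0.0855
```

step_arm --squeeze 20 --steps '[{"xyz":[0,0,0],"turn":[0,0,0],"gripper":-0.3},{"xyz":[0,0,0],"turn":[0,0,0],"gripper":-0.3},{"xyz":[0,0,0],"turn":[0,0,0],"gripper":-0.3},{"xyz":[0,0,0],"turn":[0,0,0],"gripper":-0.3},{"xyz":[0,0,0],"turn":[0,0,0],"gripper":-0.3},{"xyz":[0,0,0],"turn":[0,0,0],"gripper":-0.3},{"xyz":[0,0,0],"turn":[0,0,0],"gripper":-0.3},{"xyz":[0,0,0],"turn":[0,0,0],"gripper":-0.3}]'

```text
time_s: 5.72
position: [0.5408, 0.221, 0.0831]
tool_rot: [[-0.032, -0.644, -0.764], [-0.999, 0.021, 0.024], [0.0, 0.765, -0.644]]
ft_force: [1.0, -1.0, 3.1]
grip_width: 0.039
```

step_arm --steps '[{"xyz":[0,-0.015,-0.046],"turn":[0.5,0,0],"gripper":-0.3},{"xyz":[0,-0.015,-0.046],"turn":[0.5,0,0],"gripper":-0.3},{"xyz":[0,-0.015,-0.046],"turn":[0.5,0,0],"gripper":-0.3},{"xyz":[0,-0.015,-0.046],"turn":[0.5,0,0],"gripper":-0.3},{"xyz":[0,-0.015,-0.046],"turn":[0.5,0,0],"gripper":-0.3},{"xyz":[0,0,0],"turn":[0,0,0],"gripper":-0.3}]'

```text
time_s: 6.22
position: [0.5493, 0.221, 0.0879]
tool_rot: [[-0.032, -0.785, -0.619], [-0.999, 0.025, 0.02], [0.0, 0.619, -0.785]]
ft_force: [1.1, 0.1, -1.4]
grip_width: 0.0397
```

step_arm --steps '[{"xyz":[0,-0.015,-0.046],"turn":[0.5,0,0],"gripper":-0.3},{"xyz":[0,-0.015,-0.046],"turn":[0.5,0,0],"gripper":-0.3},{"xyz":[0,-0.015,-0.046],"turn":[0.5,0,0],"gripper":-0.3},{"xyz":[0,-0.015,-0.046],"turn":[0.5,0,0],"gripper":-0.3},{"xyz":[0,-0.015,-0.046],"turn":[0.5,0,0],"gripper":-0.3},{"xyz":[0,0,0],"turn":[0,0,0],"gripper":-0.3}]'

```text
time_s: 6.72
position: [0.5567, 0.2208, 0.0936]
tool_rot: [[-0.032, -0.891, -0.453], [-0.999, 0.028, 0.014], [0.0, 0.453, -0.892]]
ft_force: [0.6, 0.3, -0.4]
grip_width: 0.0395
```

Still free and gripped. I'll continue towards the stop.

step_arm --steps '[{"xyz":[0,-0.015,-0.046],"turn":[0.5,0,0],"gripper":-0.3},{"xyz":[0,-0.015,-0.046],"turn":[0.5,0,0],"gripper":-0.3},{"xyz":[0,0,0],"turn":[0,0,0],"gripper":-0.3}]'

```text
time_s: 6.97
position: [0.5593, 0.2206, 0.0962]
tool_rot: [[-0.032, -0.924, -0.381], [-0.999, 0.03, 0.012], [0.0, 0.381, -0.925]]
ft_force: [0.1, -0.0, -1.3]
grip_width: 0.039
```

step_arm --steps '[{"xyz":[0,-0.015,-0.046],"turn":[0.5,0,0],"gripper":-0.3},{"xyz":[0,-0.015,-0.046],"turn":[0.5,0,0],"gripper":-0.3},{"xyz":[0,0,0],"turn":[0,0,0],"gripper":-0.3}]'

```text
time_s: 7.22
position: [0.5601, 0.2204, 0.0978]
tool_rot: [[-0.032, -0.95, -0.312], [-0.999, 0.031, 0.008], [0.002, 0.312, -0.95]]
ft_force: [-3.8, 0.5, -3.1]
grip_width: 0.0393
```

step_arm --steps '[{"xyz":[0,-0.015,-0.046],"turn":[0.5,0,0],"gripper":-0.3},{"xyz":[0,0,0],"turn":[0,0,0],"gripper":-0.3}]'

```text
time_s: 7.38
position: [0.561, 0.2203, 0.0989]
tool_rot: [[-0.032, -0.961, -0.275], [-0.999, 0.031, 0.007], [0.002, 0.275, -0.962]]
ft_force: [-4.5, 0.1, -6.0]
grip_width: 0.0391
```

step_arm --steps '[{"xyz":[0,-0.05,-0.03],"turn":[0,0,0],"gripper":-0.3},{"xyz":[0,-0.05,-0.03],"turn":[0,0,0],"gripper":-0.3},{"xyz":[0,0,0],"turn":[0,0,0],"gripper":-0.3}]'

```text
time_s: 7.63
position: [0.5644, 0.2201, 0.099]
tool_rot: [[-0.032, -0.959, -0.281], [-0.999, 0.031, 0.007], [0.002, 0.281, -0.96]]
ft_force: [-10.3, 0.3, -8.1]
grip_width: 0.0392
```

```bash
python3 - <<'E'
from h import *
rel(legp(.038,.08,0),LEG)
E
```

```text
t 7.63 pos [0.5644 0.2201 0.099 ] w 0.0392 F [-10.3   0.3  -8.1] q [  9.  41.  66.   3.  88. 100.]
shift [0.02 0.51 0.64] turn [-7.35 -0.02 -0.01] shift after turn [0.02 0.07 0.82]
```

step_arm --steps '[{"xyz":[0,0,0],"turn":[0,0,0],"gripper":1},{"xyz":[0,0,0],"turn":[0,0,0],"gripper":1},{"xyz":[0,0,0],"turn":[0,0,0],"gripper":1},{"xyz":[0,0,0],"turn":[0,0,0],"gripper":1},{"xyz":[0,0,0],"turn":[0,0,0],"gripper":1},{"xyz":[0,-0.05,-0.3],"turn":[0,0,0],"gripper":1},{"xyz":[0,-0.05,-0.4],"turn":[0,0,0],"gripper":1},{"xyz":[0,0,-0.6],"turn":[0,0,0],"gripper":1},{"xyz":[0,0,-0.7],"turn":[0,0,0],"gripper":1},{"xyz":[0,0,-0.7],"turn":[0,0,0],"gripper":1},{"xyz":[0,0,-0.7],"turn":[0,0,0],"gripper":1},{"xyz":[0,0,-0.7],"turn":[0,0,0],"gripper":1},{"xyz":[0,0,-0.4],"turn":[0,0,0],"gripper":1},{"xyz":[0,0,0],"turn":[0,0,0],"gripper":1},{"xyz":[0,0,0],"turn":[0,0,0],"gripper":1}]'

```text
time_s: 8.88
position: [0.6198, 0.2185, 0.2741]
tool_rot: [[-0.032, -0.963, -0.267], [-0.999, 0.031, 0.008], [0.0, 0.267, -0.964]]
ft_force: [0.0, -0.3, -0.3]
grip_width: 0.0855
```

```bash
cat >> h.py <<'E'
GR=tool(B,[0,0,0],0)
E
python3 - <<'E'
from h import *
rel([.4995,.2215,.28],GR)
E
```

```text
t 8.88 pos [0.6198 0.2185 0.2741] w 0.0855 F [ 0.  -0.3 -0.3] q [  8.  40.  40.   3. 115. 101.]
shift [0.02 2.94 0.66] turn [  2.65   2.65 -19.51] shift after turn [-3.01  0.02 -0.15]
```

step_arm --steps '[{"xyz":[0,0,0],"turn":[0.1325,0.1325,-0.976],"gripper":1},{"xyz":[0,0,0],"turn":[0.1325,0.1325,-0.976],"gripper":1},{"xyz":[0,0,0],"turn":[0.1325,0.1325,-0.976],"gripper":1},{"xyz":[0,0,0],"turn":[0.1325,0.1325,-0.976],"gripper":1},{"xyz":[0,0,0],"turn":[0.1325,0.1325,-0.976],"gripper":1},{"xyz":[0,0,0],"turn":[0.1325,0.1325,-0.976],"gripper":1},{"xyz":[0,0,0],"turn":[0.1325,0.1325,-0.976],"gripper":1},{"xyz":[0,0,0],"turn":[0.1325,0.1325,-0.976],"gripper":1},{"xyz":[0,0,0],"turn":[0.1325,0.1325,-0.976],"gripper":1},{"xyz":[0,0,0],"turn":[0.1325,0.1325,-0.976],"gripper":1},{"xyz":[0,0,0],"turn":[0.1325,0.1325,-0.976],"gripper":1},{"xyz":[0,0,0],"turn":[0.1325,0.1325,-0.976],"gripper":1},{"xyz":[0,0,0],"turn":[0.1325,0.1325,-0.976],"gripper":1},{"xyz":[0,0,0],"turn":[0.1325,0.1325,-0.976],"gripper":1},{"xyz":[0,0,0],"turn":[0.1325,0.1325,-0.976],"gripper":1},{"xyz":[0,0,0],"turn":[0.1325,0.1325,-0.976],"gripper":1},{"xyz":[0,0,0],"turn":[0.1325,0.1325,-0.976],"gripper":1},{"xyz":[0,0,0],"turn":[0.1325,0.1325,-0.976],"gripper":1},{"xyz":[0,0,0],"turn":[0.1325,0.1325,-0.976],"gripper":1},{"xyz":[0,0,0],"turn":[0.1325,0.1325,-0.976],"gripper":1}]'

```text
time_s: 10.55
position: [0.6189, 0.2186, 0.2722]
tool_rot: [[1.0, -0.027, -0.004], [-0.027, -1.0, -0.0], [-0.004, 0.0, -1.0]]
ft_force: [-0.2, 0.1, -0.2]
grip_width: 0.0853
```

```bash
python3 - <<'E'
from h import *
rel([.4995,.2215,.28],GR)
im,d,W=cloud('side');c=cv2.resize(im[180:350,130:330],None,fx=4,fy=3.5,interpolation=cv2.INTER_CUBIC);cv2.imwrite('pics/c3.png',c[...,::-1])
m=(W[...,0]>.45)&(W[...,0]<.55)&(W[...,1]>.17)&(W[...,1]<.28)&(W[...,2]>.18)&(W[...,2]<.192)
print(cv2.minAreaRect((W[m][:,:2]*1000).astype(np.float32)))
E
```

```text
t 10.55 pos [0.6189 0.2186 0.2722] w 0.0853 F [-0.2  0.1 -0.2] q [ 9. 32. 53.  0. 95. 11.]
shift [-2.99  0.01 -0.18] turn [0.   0.04 0.06] shift after turn [-2.99  0.02 -0.19]
((501.5141906738281, 224.07565307617188), (79.86686706542969, 31.889144897460938), 88.48883056640625)
```

View pics/c3.png

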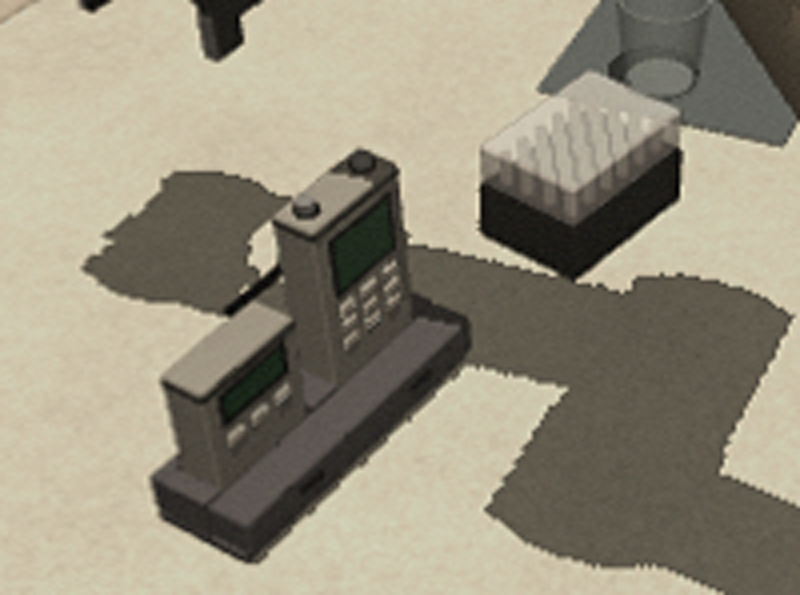

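The black leg is out behind the meter (250,290), and nothing else has moved. Next I'll go over the meter and down.

step_arm --steps '[{"xyz":[0,0,0],"turn":[0,0.04,0.06],"gripper":1},{"xyz":[-0.5,0,-0.03],"turn":[0,0,0],"gripper":1},{"xyz":[-0.6,0,-0.03],"turn":[0,0,0],"gripper":1},{"xyz":[-0.6,0,-0.03],"turn":[0,0,0],"gripper":1},{"xyz":[-0.6,0,-0.03],"turn":[0,0,0],"gripper":1},{"xyz":[-0.63,0,0],"turn":[0,0,0],"gripper":1},{"xyz":[0,0,0],"turn":[0,0,0],"gripper":1},{"xyz":[0,0,0],"turn":[0,0,0],"gripper":1}]'

```text
time_s: 11.27
position: [0.5017, 0.2229, 0.2786]
tool_rot: [[0.999, -0.037, 0.002], [-0.037, -0.999, -0.001], [0.002, 0.001, -1.0]]
ft_force: [-0.1, -0.6, -0.1]
grip_width: 0.0854
```

```bash
python3 - <<'E'
from h import *
rel([.501,.222,.1645],GR)
E
```

```text
t 11.27 pos [0.5017 0.2229 0.2786] w 0.0854 F [-0.1 -0.6 -0.1] q [12. 21. 71. -0. 88. 14.]
shift [-0.02  0.02  2.85] turn [ 0.01 -0.02 -0.07] shift after turn [-0.02  0.02  2.85]
```

step_arm --steps '[{"xyz":[0,0,0.5],"turn":[0,0,-0.06],"gripper":1},{"xyz":[0,0,0.5],"turn":[0,0,0],"gripper":1},{"xyz":[0,0,0.5],"turn":[0,0,0],"gripper":1},{"xyz":[0,0,0.4],"turn":[0,0,0],"gripper":1},{"xyz":[0,0,0.4],"turn":[0,0,0],"gripper":1},{"xyz":[0,0,0.4],"turn":[0,0,0],"gripper":1},{"xyz":[0,0,0.12],"turn":[0,0,0],"gripper":1},{"xyz":[0,0,0],"turn":[0,0,0],"gripper":1}]'

```text
time_s: 11.93
position: [0.503, 0.2225, 0.1642]
tool_rot: [[0.999, -0.032, -0.001], [-0.032, -0.999, -0.001], [-0.001, 0.001, -1.0]]
ft_force: [-0.2, -0.1, 0.0]
grip_width: 0.0854
```

step_arm --squeeze 50 --steps '[{"xyz":[0,0,0],"turn":[0,0,0],"gripper":-0.6},{"xyz":[0,0,0],"turn":[0,0,0],"gripper":-0.6},{"xyz":[0,0,0],"turn":[0,0,0],"gripper":-0.6},{"xyz":[0,0,0],"turn":[0,0,0],"gripper":-0.6},{"xyz":[0,0,0],"turn":[0,0,0],"gripper":-0.6},{"xyz":[0,0,0],"turn":[0,0,0],"gripper":-0.6},{"xyz":[0,0,0],"turn":[0,0,0],"gripper":-0.6},{"xyz":[0,0,0],"turn":[0,0,0],"gripper":-0.6},{"xyz":[0,0,0],"turn":[0,0,0],"gripper":-0.6}]'

```text
time_s: 12.68
position: [0.5028, 0.2228, 0.1665]
tool_rot: [[1.0, -0.031, 0.003], [-0.031, -1.0, -0.0], [0.003, -0.0, -1.0]]
ft_force: [-2.5, 0.3, 5.7]
grip_width: 0.0294
```

step_arm --steps '[{"xyz":[0,0,-0.1],"turn":[0,0,0],"gripper":-0.6},{"xyz":[0,0,-0.2],"turn":[0,0,0],"gripper":-0.6},{"xyz":[0,0,-0.2],"turn":[0,0,0],"gripper":-0.6},{"xyz":[0,0,-0.2],"turn":[0,0,0],"gripper":-0.6},{"xyz":[0,0,-0.2],"turn":[0,0,0],"gripper":-0.6},{"xyz":[0,0,-0.3],"turn":[0,0,0],"gripper":-0.6},{"xyz":[0,0,-0.4],"turn":[0,0,0],"gripper":-0.6},{"xyz":[0,0,-0.4],"turn":[0,0,0],"gripper":-0.6},{"xyz":[0,0,-0.4],"turn":[0,0,0],"gripper":-0.6},{"xyz":[0,0,-0.4],"turn":[0,0,0],"gripper":-0.6},{"xyz":[0,0,-0.4],"turn":[0,0,0],"gripper":-0.6},{"xyz":[0,0,-0.4],"turn":[0,0,0],"gripper":-0.6},{"xyz":[0,0,-0.3],"turn":[0,0,0],"gripper":-0.6},{"xyz":[0,0,0],"turn":[0,0,0],"gripper":-0.6},{"xyz":[0,0,0],"turn":[0,0,0],"gripper":-0.6}]'

```text
time_s: 13.93
position: [0.5024, 0.2228, 0.3221]
tool_rot: [[1.0, -0.031, 0.003], [-0.031, -1.0, -0.0], [0.003, 0.0, -1.0]]
ft_force: [0.5, -1.0, -4.1]
grip_width: 0.0294
```

```bash
python3 - <<'E'
from h import *
s=env.observe();print(s['position'],s['ft_force'],s['grip_width'])
im,d,W=cloud('side');c=cv2.resize(im[130:350,120:350],None,fx=3,fy=2.7,interpolation=cv2.INTER_CUBIC);cv2.imwrite('pics/c4.png',c[...,::-1])
E
```

```text
[0.50236803 0.22275892 0.32214745] [ 0.46459052 -1.00315151 -4.08121098] 0.029429562821410685
```

View pics/c4.png

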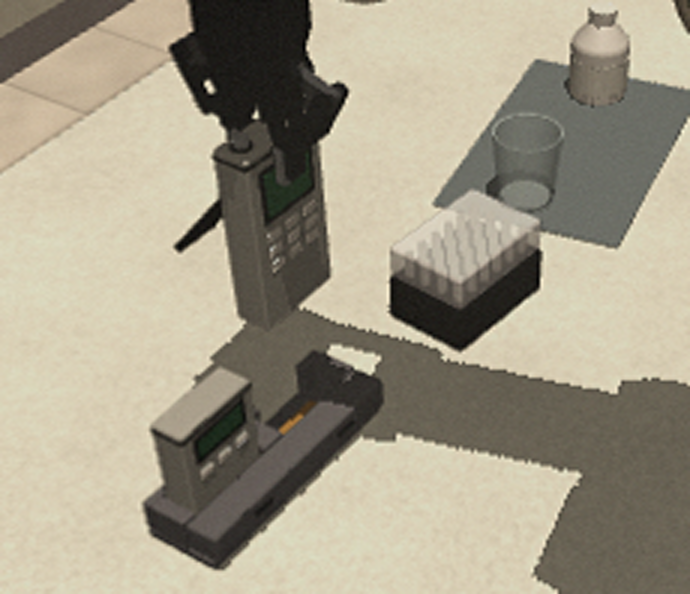

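```bash
cat >> h.py <<'E'
MC=np.array([.513,-.2675]); bm=np.r_[.983,.181,0]; bm/=np.linalg.norm(bm)
def put(dz,a=.35,L=.1545):
    x=bm*np.cos(a)-np.array([0,0,1])*np.sin(a); M=tool(x,bm,a)
    heel=np.r_[MC,.004]-bm*.038
    return heel-x*.015-M[:,2]*L+np.array([0,0,dz]),M
E
python3 - <<'E'
from h import *
p,M=put(.1);print(p,M)
rel(np.r_[p[:2],.322],M)
W=np.load('top.npz')['W']
ym=np.array([bm[1],-bm[0]])
for l,P in(('beaker',W[(W[...,2]>.08)&(W[...,2]<.1)&(W[...,0]>.45)&(W[...,0]<.6)&(W[...,1]<-.1)&(W[...,1]>-.23)]),('bottle',W[(W[...,2]>.05)&(W[...,2]<.13)&(W[...,0]>.45)&(W[...,0]<.6)&(W[...,1]<-.3)])):
    q=(P[:,:2]-MC)@np.column_stack([-bm[:2],ym]); print(l,len(q),q.min(0).round(3),q.max(0).round(3))
E
```

```text
[ 0.51387245 -0.26733935  0.25427655] [[ 0.92384231  0.18108604 -0.33722877]
 [ 0.17010728 -0.98346726 -0.062094  ]
 [-0.34289781  0.         -0.93937271]]
t 13.98 pos [0.5022 0.2227 0.3213] w 0.0296 F [-0.3  0.2 -3.6] q [12. 19. 66. -0. 94. 13.]
shift [ 6.700e-01  1.224e+01 -1.000e-02] turn [-0.46 -4.37 -2.64] shift after turn [-1.82 12.1   0.64]
beaker 193 [-0.048 -0.14 ] [ 0.019 -0.073]
bottle 612 [-0.041  0.077] [0.022 0.134]
```

step_arm --steps '[{"xyz":[0.03,0.3,0],"turn":[0,0,0],"gripper":-0.6},{"xyz":[0.03,0.5,0],"turn":[0,0,0],"gripper":-0.6},{"xyz":[0.035,0.66,0],"turn":[0,0,0],"gripper":-0.6},{"xyz":[0.035,0.66,0],"turn":[0,0,0],"gripper":-0.6},{"xyz":[0.035,0.66,0],"turn":[0,0,0],"gripper":-0.6},{"xyz":[0.035,0.66,0],"turn":[0,0,0],"gripper":-0.6},{"xyz":[0.035,0.66,0],"turn":[0,0,0],"gripper":-0.6},{"xyz":[0.035,0.66,0],"turn":[0,0,0],"gripper":-0.6},{"xyz":[0.035,0.66,0],"turn":[0,0,0],"gripper":-0.6},{"xyz":[0.035,0.66,0],"turn":[0,0,0],"gripper":-0.6},{"xyz":[0.035,0.66,0],"turn":[0,0,0],"gripper":-0.6},{"xyz":[0.035,0.66,0],"turn":[0,0,0],"gripper":-0.6},{"xyz":[0.035,0.66,0],"turn":[0,0,0],"gripper":-0.6},{"xyz":[0.035,0.66,0],"turn":[0,0,0],"gripper":-0.6},{"xyz":[0.035,0.66,0],"turn":[0,0,0],"gripper":-0.6},{"xyz":[0.035,0.66,0],"turn":[0,0,0],"gripper":-0.6},{"xyz":[0.035,0.66,0],"turn":[0,0,0],"gripper":-0.6},{"xyz":[0.035,0.66,0],"turn":[0,0,0],"gripper":-0.6},{"xyz":[0.03,0.5,0],"turn":[0,0,0],"gripper":-0.6},{"xyz":[0.03,0.38,0],"turn":[0,0,0],"gripper":-0.6}]'

```text
time_s: 15.65
position: [0.5136, -0.2697, 0.3208]
tool_rot: [[0.999, -0.033, 0.0], [-0.033, -0.999, 0.001], [0.0, -0.001, -1.0]]
ft_force: [-0.4, -0.6, -3.6]
grip_width: 0.0294
```

step_arm --steps '[{"xyz":[0,0,0],"turn":[-0.05,-0.44,-0.26],"gripper":-0.6},{"xyz":[0,0,0],"turn":[-0.05,-0.44,-0.26],"gripper":-0.6},{"xyz":[0,0,0],"turn":[-0.05,-0.44,-0.26],"gripper":-0.6},{"xyz":[0,0,0],"turn":[-0.05,-0.44,-0.26],"gripper":-0.6},{"xyz":[0,0,0],"turn":[-0.05,-0.44,-0.26],"gripper":-0.6},{"xyz":[0,0,0],"turn":[-0.05,-0.44,-0.26],"gripper":-0.6},{"xyz":[0,0,0],"turn":[-0.05,-0.44,-0.26],"gripper":-0.6},{"xyz":[0,0,0],"turn":[-0.05,-0.44,-0.26],"gripper":-0.6},{"xyz":[0,0,0],"turn":[-0.05,-0.44,-0.26],"gripper":-0.6},{"xyz":[0,0,0],"turn":[-0.05,-0.44,-0.26],"gripper":-0.6},{"xyz":[0,0,0],"turn":[0,0,0],"gripper":-0.6},{"xyz":[0,0,0],"turn":[0,0,0],"gripper":-0.6}]'

```text
time_s: 16.65
position: [0.5146, -0.2674, 0.3212]
tool_rot: [[0.924, 0.179, -0.338], [0.167, -0.984, -0.064], [-0.344, 0.003, -0.939]]
ft_force: [0.4, 0.9, -4.1]
grip_width: 0.0292
```

```bash
python3 - <<'E'
from h import *
p,M=put(.05); rel(p,M)
im,d,W=cloud('side');c=cv2.resize(im[60:240,200:440],None,fx=3.3,fy=3.3,interpolation=cv2.INTER_CUBIC);cv2.imwrite('pics/c5.png',c[...,::-1])
E
```

```text
t 16.65 pos [ 0.5146 -0.2674  0.3212] w 0.0292 F [ 0.4  0.9 -4.1] q [-33.  31.  51. -15. 113. -48.]
shift [ 0.99 -0.01  2.75] turn [ 0.02  0.01 -0.04] shift after turn [ 0.99 -0.    2.75]
```

View pics/c5.png

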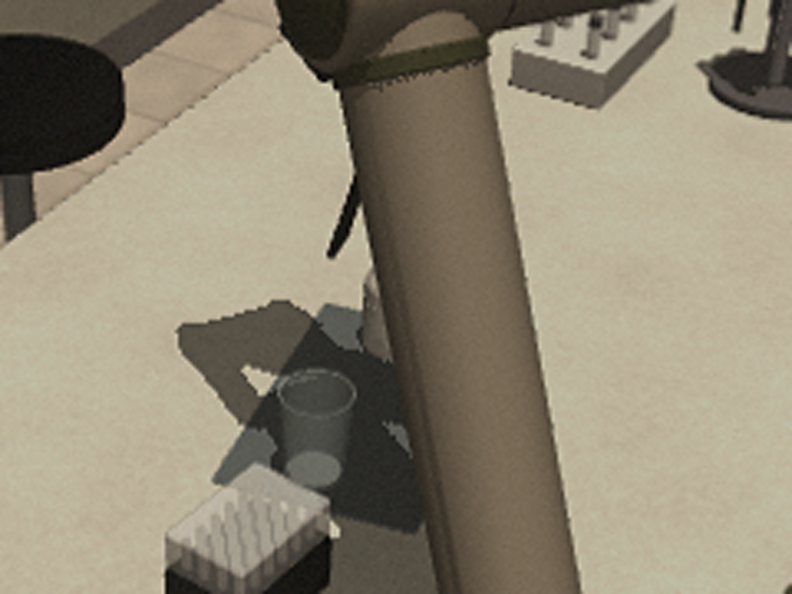

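Held securely with the foot at (333,252), tilted and clear. Lowering vertically now.

step_arm --steps '[{"xyz":[0.165,0,0.458],"turn":[0,0,0],"gripper":-0.6},{"xyz":[0.165,0,0.458],"turn":[0,0,0],"gripper":-0.6},{"xyz":[0.165,0,0.458],"turn":[0,0,0],"gripper":-0.6},{"xyz":[0.165,0,0.458],"turn":[0,0,0],"gripper":-0.6},{"xyz":[0.165,0,0.458],"turn":[0,0,0],"gripper":-0.6},{"xyz":[0.165,0,0.458],"turn":[0,0,0],"gripper":-0.6},{"xyz":[0.069,0,0.188],"turn":[0,0,0],"gripper":-0.6},{"xyz":[0.069,0,0.188],"turn":[0,0,0],"gripper":-0.6},{"xyz":[0.069,0,0.188],"turn":[0,0,0],"gripper":-0.6},{"xyz":[0.069,0,0.188],"turn":[0,0,0],"gripper":-0.6},{"xyz":[0,0,0],"turn":[0,0,0],"gripper":-0.6}]'

```text
time_s: 17.62
position: [0.5136, -0.2679, 0.172]
tool_rot: [[0.924, 0.179, -0.339], [0.167, -0.984, -0.064], [-0.345, 0.002, -0.939]]
ft_force: [-0.4, 0.4, -3.3]
grip_width: 0.0292
```

```bash
python3 - <<'E'
from h import *
p,M=put(0); rel(p,M)
E
```

```text
t 17.62 pos [ 0.5136 -0.2679  0.172 ] w 0.0292 F [-0.4  0.4 -3.3] q [-34.  36.  66. -14.  93. -43.]
shift [ 0.16 -0.01  0.41] turn [ 0.02  0.03 -0.04] shift after turn [ 0.16 -0.01  0.41]
```

step_arm --steps '[{"xyz":[0.017,0,0.047],"turn":[0,0,0],"gripper":-0.6},{"xyz":[0.017,0,0.047],"turn":[0,0,0],"gripper":-0.6},{"xyz":[0.017,0,0.047],"turn":[0,0,0],"gripper":-0.6},{"xyz":[0.017,0,0.047],"turn":[0,0,0],"gripper":-0.6},{"xyz":[0.017,0,0.047],"turn":[0,0,0],"gripper":-0.6},{"xyz":[0.017,0,0.047],"turn":[0,0,0],"gripper":-0.6},{"xyz":[0,0,0],"turn":[0,0,0],"gripper":-0.6}]'

```text
time_s: 18.2
position: [0.5137, -0.268, 0.1607]
tool_rot: [[0.924, 0.179, -0.339], [0.167, -0.984, -0.064], [-0.345, 0.003, -0.939]]
ft_force: [-0.4, 1.0, -4.4]
grip_width: 0.0295
```

step_arm --steps '[{"xyz":[0.009,0,0.024],"turn":[0,0,0],"gripper":-0.6},{"xyz":[0.009,0,0.024],"turn":[0,0,0],"gripper":-0.6},{"xyz":[0.009,0,0.024],"turn":[0,0,0],"gripper":-0.6},{"xyz":[0,0,0],"turn":[0,0,0],"gripper":-0.6}]'

```text
time_s: 18.53
position: [0.5138, -0.2681, 0.1578]
tool_rot: [[0.924, 0.179, -0.338], [0.167, -0.984, -0.065], [-0.344, 0.003, -0.939]]
ft_force: [0.8, 0.7, -3.8]
grip_width: 0.0297
```

step_arm --steps '[{"xyz":[0.009,0,0.024],"turn":[0,0,0],"gripper":-0.6},{"xyz":[0.009,0,0.024],"turn":[0,0,0],"gripper":-0.6},{"xyz":[0,0,0],"turn":[0,0,0],"gripper":-0.6}]'

```text
time_s: 18.78
position: [0.5138, -0.2681, 0.1557]
tool_rot: [[0.924, 0.179, -0.338], [0.167, -0.984, -0.065], [-0.345, 0.003, -0.939]]
ft_force: [-0.1, -0.3, -4.2]
grip_width: 0.0296
```

step_arm --steps '[{"xyz":[0.009,0,0.024],"turn":[0,0,0],"gripper":-0.6},{"xyz":[0.009,0,0.024],"turn":[0,0,0],"gripper":-0.6},{"xyz":[0,0,0],"turn":[0,0,0],"gripper":-0.6}]'

```text
time_s: 19.03
position: [0.5138, -0.2683, 0.1544]
tool_rot: [[0.924, 0.179, -0.338], [0.166, -0.984, -0.065], [-0.344, 0.004, -0.939]]
ft_force: [-0.6, 0.2, 1.3]
grip_width: 0.0295
```

step_arm --steps '[{"xyz":[0.009,0,0.024],"turn":[0,0,0],"gripper":-0.6},{"xyz":[0,0,0],"turn":[0,0,0],"gripper":-0.6}]'

```text
time_s: 19.2
position: [0.5137, -0.2684, 0.1543]
tool_rot: [[0.924, 0.178, -0.338], [0.166, -0.984, -0.066], [-0.344, 0.005, -0.939]]
ft_force: [-3.2, 0.9, 6.9]
grip_width: 0.0296
```

step_arm --steps '[{"xyz":[0,0,0],"turn":[0,0,0],"gripper":-0.25},{"xyz":[0,0,0],"turn":[0,0,0],"gripper":-0.2},{"xyz":[0,0,0],"turn":[0,0,0],"gripper":-0.1},{"xyz":[0,0,0],"turn":[0,0,0],"gripper":0},{"xyz":[0,0,0],"turn":[0,0,0],"gripper":0.3},{"xyz":[0,0,0],"turn":[0,0,0],"gripper":0.6},{"xyz":[0,0,0],"turn":[0,0,0],"gripper":0.9},{"xyz":[0,0,0],"turn":[0,0,0],"gripper":1},{"xyz":[0,0,0],"turn":[0,0,0],"gripper":1},{"xyz":[0,0,0],"turn":[0,0,0],"gripper":1}]'

```text
time_s: 20.03
position: [0.5139, -0.2681, 0.1529]
tool_rot: [[0.924, 0.179, -0.338], [0.167, -0.984, -0.065], [-0.344, 0.004, -0.939]]
ft_force: [0.3, -0.3, 0.1]
grip_width: 0.0853
```

step_arm --steps '[{"xyz":[0,0,-0.2],"turn":[0,0,0],"gripper":1},{"xyz":[0,0,-0.3],"turn":[0,0,0],"gripper":1},{"xyz":[0,0,-0.4],"turn":[0,0,0],"gripper":1},{"xyz":[0,0,-0.5],"turn":[0,0,0],"gripper":1},{"xyz":[0,0,-0.6],"turn":[0,0,0],"gripper":1},{"xyz":[0,0,-0.6],"turn":[0,0,0],"gripper":1},{"xyz":[0,0,-0.6],"turn":[0,0,0],"gripper":1},{"xyz":[0,0,0],"turn":[0,0,0],"gripper":1},{"xyz":[0,0,0],"turn":[0,0,0],"gripper":1}]'

```text
time_s: 20.78
position: [0.5577, -0.2597, 0.2743]
tool_rot: [[0.925, 0.179, -0.336], [0.167, -0.984, -0.066], [-0.342, 0.005, -0.94]]
ft_force: [-0.5, 0.1, -1.3]
grip_width: 0.0851
```

step_arm --steps '[{"xyz":[0,0,-0.6],"turn":[0,0,0],"gripper":1},{"xyz":[-0.3,0.4,-0.2],"turn":[0,0,0],"gripper":1},{"xyz":[-0.3,0.6,-0.2],"turn":[0,0,0],"gripper":1},{"xyz":[-0.4,0.7,0],"turn":[0,0,0],"gripper":1},{"xyz":[-0.4,0.7,0],"turn":[0,0,0],"gripper":1},{"xyz":[-0.4,0.7,0],"turn":[0,0,0],"gripper":1},{"xyz":[-0.4,0.7,0],"turn":[0,0,0],"gripper":1},{"xyz":[-0.4,0.7,0],"turn":[0,0,0],"gripper":1},{"xyz":[-0.4,0.7,0],"turn":[0,0,0],"gripper":1},{"xyz":[-0.4,0.7,0],"turn":[0,0,0],"gripper":1},{"xyz":[-0.4,0.7,0],"turn":[0,0,0],"gripper":1},{"xyz":[0,0,0],"turn":[0,0,0],"gripper":1},{"xyz":[0,0,0],"turn":[0,0,0],"gripper":1}]'

```text
time_s: 21.87
position: [0.4699, -0.5378, 0.3567]
tool_rot: [[0.924, 0.178, -0.338], [0.165, -0.984, -0.065], [-0.344, 0.005, -0.939]]
ft_force: [-0.4, -0.1, 1.1]
grip_width: 0.0852
```

```bash
python3 - <<'E'
from h import *
print(env.observe()['position'])
A=[]
for n,(r,c) in(('side',(80,180)),('top',(130,280))):
    im,d,W=cloud(n); np.savez(n+'2.npz',im=im,W=W)
    A.append(cv2.resize(im[r:r+170,c:c+200],None,fx=2,fy=2.4,interpolation=cv2.INTER_CUBIC))
cv2.imwrite('pics/c6.png',np.hstack(A)[...,::-1])
W=np.load('top2.npz')['W'];Z=np.load('side2.npz')['W']
mx=-bm[:2]; my=np.array([bm[1],-bm[0]])
for n,W in(('top',W),('side',Z)):
    q=np.dstack([(W[...,:2]-MC)@np.column_stack([mx,my]),W[...,2]])
    m=(abs(q[...,0])<.12)&(abs(q[...,1])<.06)&(q[...,2]>.02)
    P=q[m]; print(n,len(P),P.min(0).round(3),P.max(0).round(3))
    # display-face plane
    F=P[(P[:,2]>.03)&(P[:,2]<.15)&(P[:,0]>-.03)]
    for _ in range(4):
        c=F.mean(0);v=np.linalg.svd(F-c,full_matrices=False)[2][2];v*=np.sign(v[0]);F=F[abs((F-c)@v)<.005]
    print('face normal(mat)',v.round(3),'lean',np.arctan2(v[2],v[0]).round(3),'yaw',np.arctan2(v[1],v[0]).round(3),len(F))
    T=P[P[:,2]>.14];print('top pts',T.mean(0).round(3),'y',T[:,1].min().round(3),T[:,1].max().round(3))
# others before/after
for n in('top','side'):
    a,b=np.load(n+'.npz')['W'],np.load(n+'2.npz')['W']
    for l,bx in(('spare',(.45,.55,.27,.4,.125,.15)),('tip',(.4,.56,-.03,.1,.085,.11)),('beaker',(.47,.57,-.21,-.11,.085,.11)),('bottle',(.47,.6,-.42,-.32,.07,.14))):
        r=[]
        for W in(a,b):
            m=np.ones(W.shape[:2],bool)
            for i in range(3): m&=(W[...,i]>bx[2*i])&(W[...,i]<bx[2*i+1])
            r.append((m.sum(),W[m].mean(0).round(4)))
        print(n,l,r)
E
```

```text
[ 0.46993301 -0.53776254  0.35667911]
top 3308 [ 0.052 -0.06   0.489] [0.12 0.06 0.56]<stdin>:17: RuntimeWarning: Mean of empty slice.
  ret = um.true_divide(
Traceback (most recent call last):
IndexError: index 2 is out of bounds for axis 0 with size 0
```

View pics/c6.png

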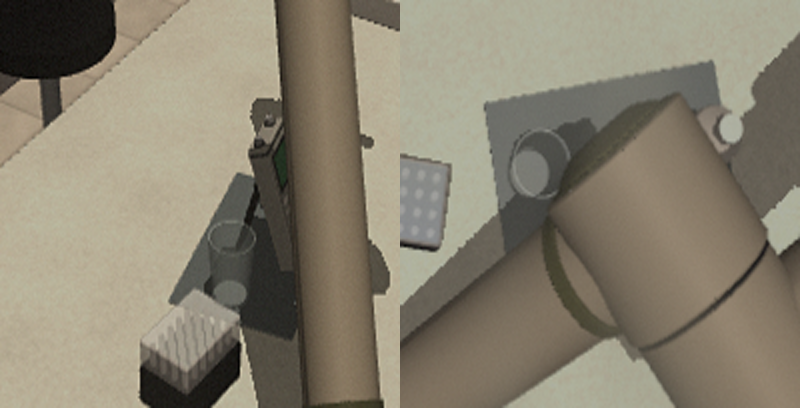

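The meter stands on its leg (left half, 265,190), but the arm still covers part of it. I'll move farther aside and check.

step_arm --steps '[{"xyz":[-0.65,-0.12,0.24],"turn":[0,0,0],"gripper":1},{"xyz":[-0.65,-0.12,0.24],"turn":[0,0,0],"gripper":1},{"xyz":[-0.65,-0.12,0.24],"turn":[0,0,0],"gripper":1},{"xyz":[-0.65,-0.12,0.24],"turn":[0,0,0],"gripper":1},{"xyz":[-0.65,-0.12,0.24],"turn":[0,0,0],"gripper":1},{"xyz":[-0.65,-0.12,0.24],"turn":[0,0,0],"gripper":1},{"xyz":[-0.65,-0.12,0.24],"turn":[0,0,0],"gripper":1},{"xyz":[-0.65,-0.12,0.24],"turn":[0,0,0],"gripper":1},{"xyz":[-0.65,-0.12,0.24],"turn":[0,0,0],"gripper":1},{"xyz":[-0.65,-0.12,0.24],"turn":[0,0,0],"gripper":1},{"xyz":[-0.65,-0.12,0.24],"turn":[0,0,0],"gripper":1},{"xyz":[0,0,0],"turn":[0,0,0],"gripper":1},{"xyz":[0,0,0],"turn":[0,0,0],"gripper":1}]'

```text
time_s: 23.05
position: [0.1617, -0.5387, 0.3579]
tool_rot: [[0.925, 0.18, -0.335], [0.166, -0.984, -0.07], [-0.342, 0.009, -0.94]]
ft_force: [0.3, 0.1, -0.0]
grip_width: 0.0855
```

```bash
python3 - <<'E'
from h import *
print(env.observe()['position'])
A=[]
for n,(r,c) in(('side',(80,180)),('top',(130,280))):
    im,d,W=cloud(n); np.savez(n+'2.npz',im=im,W=W)
    A.append(cv2.resize(im[r:r+170,c:c+200],None,fx=2,fy=2.4,interpolation=cv2.INTER_CUBIC))
cv2.imwrite('pics/c7.png',np.hstack(A)[...,::-1])
mx=-bm[:2]; my=np.array([bm[1],-bm[0]])
for n in('top','side'):
    W=np.load(n+'2.npz')['W']
    q=np.dstack([(W[...,:2]-MC)@np.column_stack([mx,my]),W[...,2]])
    P=q[(abs(q[...,0])<.12)&(abs(q[...,1])<.06)&(q[...,2]>.02)&(q[...,2]<.25)]
    print(n,len(P),P.min(0).round(3) if len(P) else '',P.max(0).round(3) if len(P) else '')
    F=P[(P[:,2]>.03)&(P[:,2]<.15)&(P[:,0]>-.03)]
    for _ in range(4):
        if len(F)<30: break
        c=F.mean(0);v=np.linalg.svd(F-c,full_matrices=False)[2][2];v*=np.sign(v[0]);F=F[abs((F-c)@v)<.005]
    if len(F)>30: print('face n',v.round(3),'lean',np.arctan2(v[2],v[0]).round(3),'yaw',np.arctan2(v[1],v[0]).round(3),len(F))
for n in('top','side'):
    a,b=np.load(n+'.npz')['W'],np.load(n+'2.npz')['W']
    for l,bx in(('spare',(.45,.55,.27,.4,.125,.15)),('tip',(.4,.56,-.03,.1,.085,.11)),('beaker',(.47,.57,-.21,-.11,.085,.11)),('bottle',(.47,.6,-.42,-.32,.07,.14))):
        r=[]
        for W in(a,b):
            m=np.ones(W.shape[:2],bool)
            for i in range(3): m&=(W[...,i]>bx[2*i])&(W[...,i]<bx[2*i+1])
            r.append((int(m.sum()),np.nanmedian(W[m],0).round(4) if m.any() else None))
        print(n,l,r)
E
```

```text
[ 0.16172723 -0.53872483  0.35787217]
top 1644 [-0.035 -0.038  0.02 ] [0.067 0.043 0.188]
face n [ 0.936 -0.125  0.328] lean 0.337 yaw -0.133 384
side 1190 [-0.028 -0.045  0.02 ] [0.068 0.041 0.185]
face n [ 0.907 -0.275  0.318] lean 0.338 yaw -0.294 294
top spare [(528, array([0.5023, 0.3226, 0.138 ])), (522, array([0.5028, 0.3223, 0.1379]))]
top tip [(1470, array([0.4721, 0.0171, 0.0963])), (1467, array([0.4723, 0.0172, 0.0962]))]
top beaker [(167, array([ 0.5098, -0.165 ,  0.0943])), (170, array([ 0.5109, -0.165 ,  0.0946]))]
top bottle [(525, array([ 0.5373, -0.3614,  0.0934])), (513, array([ 0.5373, -0.362 ,  0.0937]))]
side spare [(482, array([0.4987, 0.3326, 0.136 ])), (478, array([0.4986, 0.3323, 0.136 ]))]
side tip [(872, array([0.4686, 0.0234, 0.0942])), (876, array([0.4682, 0.0239, 0.0944]))]
side beaker [(145, array([ 0.5068, -0.1588,  0.091 ])), (144, array([ 0.5061, -0.1592,  0.0913]))]
side bottle [(292, array([ 0.5341, -0.3574,  0.0907])), (56, array([ 0.525 , -0.3715,  0.0957]))]
```

View pics/c7.png

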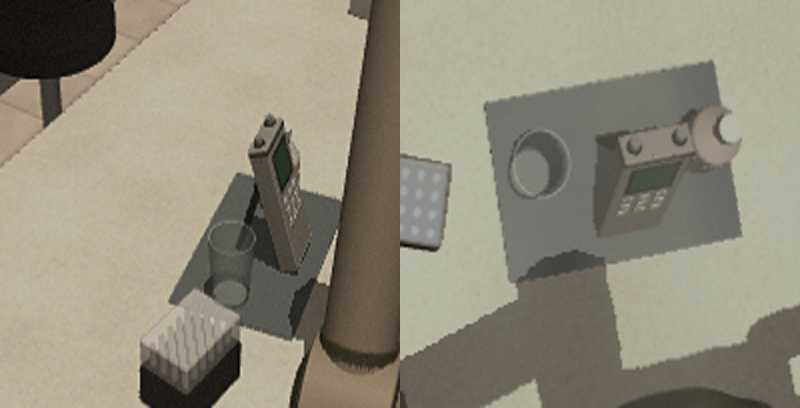

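The meter stands leaning on its leg, facing the near edge (top view, 650,175). Those face fits were contaminated by its side face, so I'll recheck the yaw on mid-width points only.

```bash
python3 - <<'E'
from h import *
mx=-bm[:2]; my=np.array([bm[1],-bm[0]])
for n in('top','side'):
    W=np.load(n+'2.npz')['W']
    q=np.dstack([(W[...,:2]-MC)@np.column_stack([mx,my]),W[...,2]])
    P=q[(abs(q[...,0])<.12)&(q[...,2]>.03)&(q[...,2]<.155)&(q[...,1]>-.025)&(q[...,1]<.032)]
    A=np.c_[P[:,1:],np.ones(len(P))]; k=np.ones(len(P),bool)
    for _ in range(6):
        s=np.linalg.lstsq(A[k],P[k,0],rcond=None)[0]; k=abs(P[:,0]-A@s)<.004
    print(n,k.sum(),'yaw',np.arctan(s[0]).round(3),'lean',np.arctan(-s[1]).round(3),'front x at mat',(s[2]+s[1]*.004).round(4))
E
```

```text
top 507 yaw 0.003 lean 0.34 front x at mat 0.0719
side 328 yaw 0.007 lean 0.336 front x at mat 0.0709
```

```bash
python3 -c "
from rig import order
print(order.close_job())"
```

```text
the job is handed in; nothing more can be done
None
```

The taller meter now stands on its open tilt leg on the mat, midway between the beaker and the bottle, with its display facing the robot-side edge. I handed the job in at about 23 s. The hand-in gives no verdict.

- **Leg:** I pinched it from behind and swung it about its hinge until it met the stop, then pushed to about 10 N to make sure. I did not measure its final angle directly. The meter's lean fits a fully open leg.
- **Set-down:** I lifted the meter out of the dock, carried it over the tip box and lowered it already tilted. Contact was gentle, about 11 N above the hanging load. I then opened the gripper and moved the arm well clear.
- **Pose:** The last two camera fits put the lean at 0.34 rad and the yaw error under 0.01 rad. They place the lower back edge about 40 mm from mid-mat towards the robot, centred sideways to within a few mm.
- **Other objects:** From the top camera, the other meter, tip box, beaker and bottle are within about 1 mm of where they started.
- **Checks that disagreed:** My first yaw fits read -0.13 and -0.29 rad because points from the meter's side face got mixed in. The refit on the display face alone gave the small error above. The side camera's bottle reading moved about 17 mm, but it saw only 56 points of it compared with 292 at the start. I trusted the top camera, which showed no shift.

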